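# Let a set of three ceramic balls out of the counting chute

## Robot

A 7-joint arm with a two-finger parallel gripper is mounted at the origin on the work surface. World frame = base frame: x ahead of the robot, y to its left, z up, the work surface at z = 0. Lengths are in m, angles in rad, forces in N, time in s.
With the tool pointing down it reaches from about 0.4 to 0.85 m from the base axis. Payload 10.4 kg.
Tool frame: the origin (TCP) lies between the finger pads; the fingertips stand 14 mm ahead of it and the grasp point (between the pads) lies 5 mm behind it; z points along the fingers, y is the direction in which the jaws open and shut (so a half turn about z gives the same grasp; the last joint's range is limited). The gripper opens to 87 mm and grips with 3 to 60 N. Pads are 19 mm wide; open, the fingers measure 117 mm over their backs; the gripper's body (75 mm by 190 mm) begins 51 mm behind the grasp point.
Start: joints at [1.229, 0.332, -0.065, 1.46, 0.022, 1.35, -0.088], TCP at [0.196, -0.594, 0.237] pointing down, gripper open.
Joint ranges: [-2.6, 2.6], [-0.5, 2.12], [-1.47, 1.34], [0.16, 2.42], [-1.27, 4.41], [0.06, 2.06], [-2.6, 2.6]. Speed limits (rad/s): [2.22, 2.22, 2.79, 2.79, 3.14, 3.14, 3.14].

## Interface

Orientations are given as a unit quaternion [x, y, z, w].
In Python, from bench import readout, camera, calibration, order gives the robot as it stands.
- The arm moves only by the tool apply_moves, never from a script. Its argument "deltas" is a list of rows, each an object with "translation": the shift along the world's x, y, z in m, a list of three; "turn": the turn, a rotation vector about the world's x, y, z in rad, a list of three; "hand": the finger opening in m, from 0 to 0.087. A call has 1 to 5 rows; each row shifts and turns the pose as measured when the row begins; what a row does not reach is not made up. A row lasts 1/10 s, in which the tool goes at most 50 mm and 8.59 degrees, less where a joint would pass 70% of its speed; a pose out of reach is approached as far as the arm can. A call with a gripper value outside its range is refused whole. The fingers move at their own pace and stop on an object; "newtons" is the grip in N (left out, the last holds). Time passes only in rows, so rows that do not move let the fingers close. It gives the time, the measured TCP pose, the force and the opening at its end, in the units of the state.
- readout.read_state(): the state, without advancing time (a new reading comes with each control period).
- camera(name): name is "scene" or "top" or "wrist"; returns the picture (420x560x3 uint8, red, green, blue); there is no depth.
- calibration(name): a dict with "fx", "fy", "cx", "cy" (pixels), "extrinsics" (4x4, takes a point from world to camera coordinates). Camera axes: x right, y down, z forward; pixel columns grow to the right and rows downward; lengths in m; the calibration is good to about 2 mm. A picture is of the moment at which its call begins: read the wrist's pose just before it. calibration takes no time and is no camera call; for the wrist camera it gives the pose at the moment of the call.
- order.close_job(): hands the job in, once; it reports no verdict.
The state is a dict: "time": time; "joint_positions": joint angles; "joint_vel": joint speeds; "joint_torque": joint torques, N m; "ee_pos": TCP position; "eef_rot": TCP orientation; "ft_force": force on the tool from outside, world axes, zero at the start; "torque": the same for the moment, N m; "width": finger opening in m.
Only numpy, scipy, OpenCV 4.12 (cv2) and the standard library are available. Lean on these libraries where they do the work, as an engineer would, in place of code of your own. Each camera call takes 0.05 s, during which the arm holds its last target. There are 200 camera calls.

## Task

Serve the set of three ceramic balls waiting in the counting chute on the shop counter: slide the small white dish along the counter with your fingertips until it stands under the spout, then press the lever's pad right down so that the gate at its other end lifts, keep it down until all three balls have rolled into the dish, and let the lever come back up. Do not pick up or tip the dish, do not touch the balls, and leave everything else on the counter where it is.

Things in the scene. Friction and masses are not known exactly. Their poses are not given: they have to be found in the camera images.
- chute: Counting chute fixed to the counter: open steel chute (39 mm wide inside, walls 24 mm high, 167 mm long) sloping 8 degrees, on a grey base plate with upright cheeks; it holds three balls in a row behind a gate. Origin on the counter under the chute's centre line; x (level) points uphill, balls roll out to -x, z up. Base plate: x -50 to +110 mm, y +-50 mm, 8 mm thick.
- pivot (a point): Axis of the rocking lever, 129 mm above the counter, its pin level and across the chute, between two grey cheeks that reach 163 mm high, 22 mm either way along the chute and 29 mm either side. Pad on the uphill side, gate on the downhill side.
- rocker (a joint): Rocking lever: angle in rad, 0 at rest (pad up, gate down), 0.60 at its stop (pad down, gate up). Balls pass under the gate from about 0.47. All three are out within about 1 s of the gate opening; if it is let down too soon it may land on a ball. A spring returns it to 0; the pad takes about 2 N at first, 4 N at the stop.
- pad (a point): Centre of the upper face of the press pad: black rubber, 40 mm (along the chute) x 46 mm, on the uphill end of the lever, 172 mm above the counter at rest, 128 mm when fully down. It moves in an arc: in going down 44 mm it also goes 13 mm uphill (the chute's +x), tilting from 15 degrees (uphill edge high) to 20 degrees the other way.
- gate (a point): Middle of the lower edge of the gate blade on the downhill end of the lever (28 mm wide, 3 mm thick); lifts about 20 mm.
- lip (a point): Middle of the chute's floor at its open lower end, the spout, 58 mm above the counter. The chute's walls there reach about 82 mm.
- catch (a point): Point on the counter below the spout where the dish's centre should stand: 38 mm beyond the lip, along the way the balls roll. A centre within about 20 mm of it is good.
- dish: The dish to slide: small round open white ceramic dish, 38 mm high, outside diameter 92 mm at the foot and 120 mm at the rim, wall 5 mm, floor 6 mm thick, about 0.28 kg. Origin at the centre of its underside, z up. Pushed against the outside of the rim it slides without tipping. It must not be lifted.
- ball1_center (a point): Centre of ball 1 in the row (the front one, resting against the gate): glazed ceramic ball, 36 mm diameter, 55 g, all three alike.
- ball2_center (a point): Centre of ball 2 in the row (counted from the gate): glazed ceramic ball, 36 mm diameter, 55 g, all three alike.
- ball3_center (a point): Centre of ball 3 in the row (counted from the gate): glazed ceramic ball, 36 mm diameter, 55 g, all three alike.
- mug: Bystander: mug 85 mm high, 72 mm across, with a handle. Origin under its centre.
- planter: Bystander: empty grey stone plant pot, about 100 mm across, 80 mm high. Origin under its centre.
- bell: Bystander: ceramic bell standing on its mouth, 80 mm across, 84 mm high. Origin under its centre.
- vase: Bystander: small terracotta vase, 72 mm across, 105 mm high. Origin under its centre.
- jar: Bystander: jar with a cork lid, 58 mm across, 75 mm high. Origin under its centre.
- brush: Bystander: dusting brush 190 mm long, lying. Origin under its middle.
- stone: Bystander: round white glazed paperweight, 52 mm across, 22 mm high. Origin under its centre.
Not all that is in view belongs to the job. What is shaped like the dish but blue or turquoise is not meant.

How it is judged:
On the way, in this order (a step that is already met when the one before it is completed fails the run):
1. the dish stands under the spout, its centre within 45 mm of the catch point (horizontal distance between dish and catch below 0.045 m), for 0.2 s.
2. the lever is pressed down and the gate is up (value of joint rocker above 0.5 rad), for 0.1 s.
At the end, for the whole second after the job is handed in: All three balls lie at rest in the dish (centres within 50 mm of the dish's axis, 12 to 50 mm above the counter), the dish stands upright on the counter, and the lever is back up (below 0.05 rad) (horizontal distance between each of ball1_center, ball2_center, ball3_center and dish below 0.05 m and height (world z) of ball1_center between 0.012 and 0.05 m and linear speed of each of ball1, ball2, ball3 below 0.05 m/s and height (world z) of ball2_center between 0.012 and 0.05 m and height (world z) of ball3_center between 0.012 and 0.05 m and angle between dish's own z axis and vertical below 0.1 rad and height (world z) of dish below 0.004 m and linear speed of dish below 0.02 m/s and value of joint rocker below 0.05 rad); the robot touches nothing.
It fails at once if the dish is lifted or tipped (height (world z) of dish above 0.012 m or angle between dish's own z axis and vertical above 0.3 rad).
It fails at once if the robot touches a ball (contact force between any of ball1, ball2, ball3 and the fingers above 0.3 N or contact force between any of ball1, ball2, ball3 and the arm above 0.3 N).
It fails at once if a bystander is moved by more than 25 mm or knocked over (distance of any of mug, planter, bell, vase, jar, brush, stone from where it was at the start of the episode above 0.025 m or angle between any of mug, planter, bell, vase, jar, stone's own z axis and vertical above 0.4 rad).
It also fails if it takes over 51 s, if anything falls off the work surface, if the arm or the gripper's body presses on something with over 40 N, if the wrist force passes 120 N, or if a joint passes its speed limit or range.

## Working session

There is one attempt and no reset: what is moved stays moved. The work goes in short steps, Python scripts to look and compute and a tool call to move; the robot and the scene stay as the last step left them, time stands still between calls to the robot, and variables do not carry over. Pictures are saved under pics/ and viewed, about 8 in all and at most 12, crops included, and the job is handed in when it is done.

Besides the shell and the picture viewer there is one more tool, called after ">>>" as name([rows], argument=value, ...), one row to a line, values as JSON. apply_moves: Moves the arm, as the interface text tells. Its arguments: {"type":"object","properties":{"deltas":{"type":"array","items":{"type":"object","properties":{"translation":{"type":"array","items":{"type":"number"}},"turn":{"type":"array","items":{"type":"number"}},"hand":{"type":"number"}}}},"newtons":{"type":"number"}},"required":["deltas"]}

```bash
mkdir -p pics; cat > h.py <<'E'
import numpy as np, cv2
from bench import readout, camera, calibration, order
def save(n,img): cv2.imwrite(n,cv2.cvtColor(img,cv2.COLOR_RGB2BGR))
def ray(c,u,v):
    E=np.array(c["extrinsics"]);R=E[:3,:3];t=E[:3,3]
    d=R.T@np.array([(u-c["cx"])/c["fx"],(v-c["cy"])/c["fy"],1]);return -R.T@t,d
def onz(c,u,v,z):
    o,d=ray(c,u,v);return o+d*(z-o[2])/d[2]
def proj(c,p):
    q=np.array(c["extrinsics"])@np.append(p,1);return c["fx"]*q[0]/q[2]+c["cx"],c["fy"]*q[1]/q[2]+c["cy"]
def tri(rs):
    A=0;b=0
    for o,d in rs:
        d=d/np.linalg.norm(d);M=np.eye(3)-np.outer(d,d);A=A+M;b=b+M@o
    return np.linalg.solve(A,b)
E
python3 - <<'E'
from h import *
for n in("top","scene"):
    im=camera(n);np.save(n+'.npy',im);save(f'pics/{n}0.png',cv2.resize(im,(784,588)));c=calibration(n)
    print(n,c["fx"],ray(c,c["cx"],c["cy"]))
print(readout.read_state())
E
```

```text
top 406.4215751523685 (array([ 0.31606737, -0.04300479,  1.1768478 ]), array([ 0.15285457,  0.01924214, -0.98806134]))
scene 406.34395829306237 (array([1.24680891, 0.68603432, 0.84163168]), array([-0.58984706, -0.57837888, -0.56352314]))
{'time': 0.1, 'joint_positions': array([ 1.22938408,  0.33279635, -0.06470392,  1.46083658,  0.02158086,
        1.34988176, -0.08846937]), 'joint_vel': array([ 0.00093918, -0.00060812, -0.00150784, -0.00203986,  0.00040722,
        0.00156227, -0.0001687 ]), 'joint_torque': array([ 2.61481589e-03, -6.24550867e+01,  2.54450395e-02, -3.90716457e+01,
       -6.13144878e-02,  3.67199583e-02,  4.16887065e-05]), 'ee_pos': array([ 0.19580722, -0.5932042 ,  0.23585109]), 'eef_rot': array([ 9.87317657e-01,  1.58755998e-01, -1.14335898e-04, -6.03073508e-04]), 'ft_force': array([-0.29349101,  0.35649687, -0.28157661]), 'torque': array([-0.0250236 , -0.03864539,  0.02584579]), 'width': 0.08728310337280529}
```

View pics/top0.png

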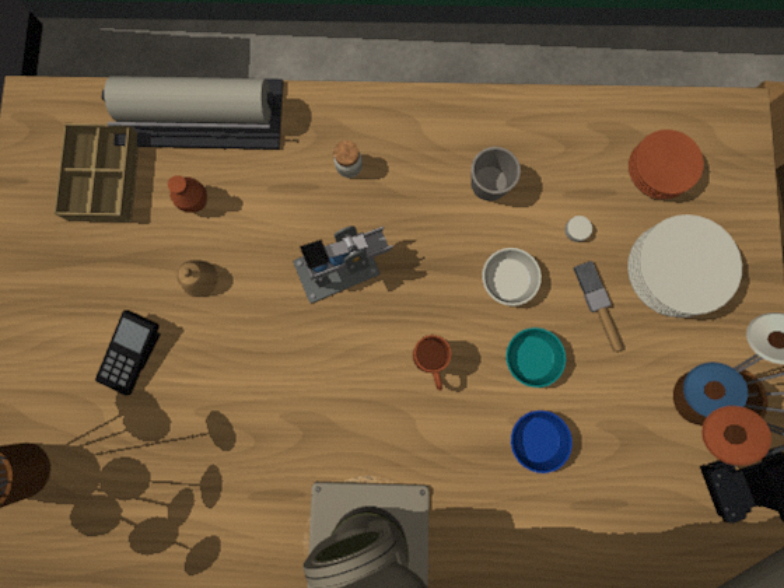

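View pics/scene0.png

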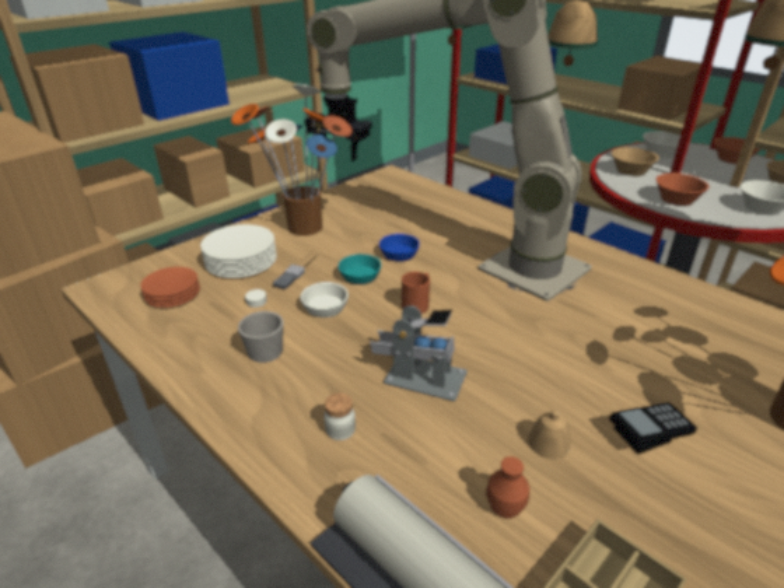

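The top view shows three dish-shaped things (784-px scale): white at (512,277), turquoise at (537,357) and blue at (542,441). The white one fits the description. The chute is at (345,262), with its spout to the right at (388,240) and its black pad at (315,254). I'll confirm in an enlarged crop.

```bash
python3 - <<'E'
from h import *
t=np.load('top.npy');s=np.load('scene.npy')
a=cv2.resize(t[145:225,200:400],None,fx=4,fy=4,interpolation=cv2.INTER_CUBIC)  # 800x320
b=cv2.resize(s[210:290,220:345],None,fx=3.4,fy=3.4,interpolation=cv2.INTER_CUBIC)
im=np.zeros((600,800,3),np.uint8);im[:320]=a;im[325:325+b.shape[0],:b.shape[1]]=b[:275]
save('pics/crop1.png',im)
c=calibration('top')
hsv=cv2.cvtColor(t,cv2.COLOR_RGB2HSV)
m=((hsv[...,1]<60)&(hsv[...,2]>90)).astype(np.uint8)
w=m[165:230,335:395]
cs,_=cv2.findContours(w,cv2.RETR_EXTERNAL,cv2.CHAIN_APPROX_NONE)
k=max(cs,key=cv2.contourArea)+np.array([335,165]);e=cv2.fitEllipse(k);print(e)
print('dish rim centre',onz(c,*e[0],.038), 'diam', np.linalg.norm(onz(c,e[0][0]-e[1][1]/2,e[0][1],.038)-onz(c,e[0][0]+e[1][1]/2,e[0][1],.038)))
for n,u,v,z in [('mug',432,352,.085),('planter',495,170,.08),('stone',579,228,.02),('brushtop',583,265,.02),('brushend',618,348,.01),('pad',315,254,.172),('base',300,265,.008),('base',315,300,.008),('base',378,272,.008),('lipL',388,234,.082),('turq',537,357,.04),('jar',347,155,.075)]:
    print(n,onz(c,u/1.4,v/1.4,z).round(3))
E
```

```text
((365.26513671875, 197.25753784179688), (40.17179870605469, 41.589256286621094), 124.02424621582031)
dish rim centre [ 0.53135958 -0.27580941  0.038     ] diam 0.11765713347341404
mug [ 0.372 -0.114  0.085]
planter [ 0.74  -0.236  0.08 ]
stone [ 0.64  -0.421  0.02 ]
brushtop [ 0.561 -0.427  0.02 ]
brushend [ 0.393 -0.496  0.01 ]
pad [0.539 0.105 0.172]
base [0.551 0.16  0.008]
base [0.478 0.125 0.008]
base [ 0.54  -0.004  0.008]
lipL [ 0.603 -0.024  0.082]
turq [ 0.369 -0.324  0.04 ]
jar [0.768 0.063 0.075]
```

View pics/crop1.png

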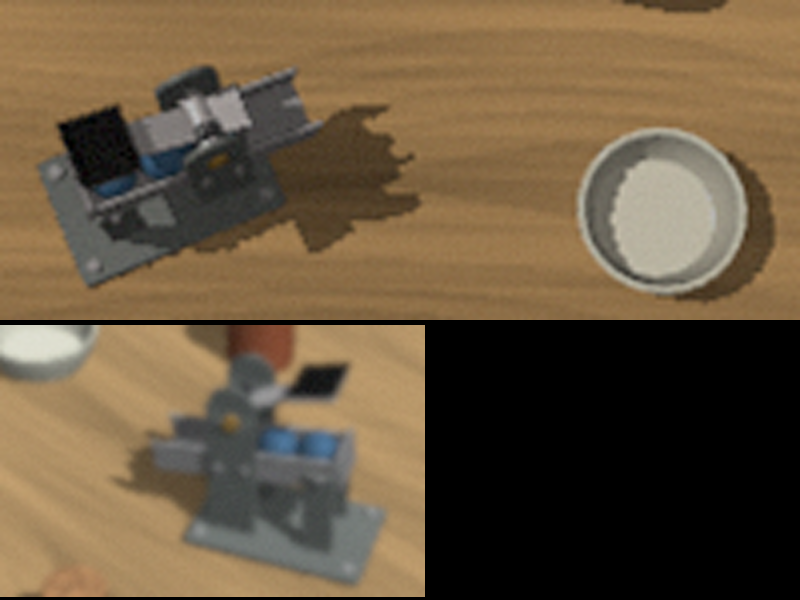

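The white dish in the crop is confirmed: plain white, rim 118 mm as measured, centre at crop (663,212). The spout's wall tops end at (296,72) and (318,127), and the pad corners and base corners are visible.

```bash
python3 - <<'E'
from h import *
c=calibration('top')
P=lambda x,y,z:onz(c,200+(x+.5)/4-.5,145+(y+.5)/4-.5,z)
f=lambda *a:print(*[np.round(q,4) for q in a])
b=[P(38,168,.008),P(92,287,.008),P(285,203,.008)];f(*b,np.linalg.norm(b[0]-b[1]),np.linalg.norm(b[2]-b[1]))
w=[P(296,72,.082),P(318,127,.082)];f('lip walls',*w,np.linalg.norm(w[0]-w[1]),(w[0]+w[1])/2)
# pad: uphill edge high (.172+.005), downhill low
p=[P(60,123,.177),P(120,105,.167),P(140,162,.167),P(80,187,.177)];f('pad',*p,sum(p)/4,np.linalg.norm(p[0]-p[3]),np.linalg.norm(p[0]-p[1]))
xb=b[1]-b[2];xb/=np.linalg.norm(xb)
yb=b[0]-b[1];yb/=np.linalg.norm(yb);xb2=np.array([yb[1],-yb[0],0]);xb2*=np.sign(xb2@xb)
pl=(sum(p)/4-(w[0]+w[1])/2);pl[2]=0;pl/=np.linalg.norm(pl)
ww=w[0]-w[1];wx=np.array([ww[1],-ww[0],0]);wx/=np.linalg.norm(ww)*np.sign(wx@xb)
f('dirs',xb,xb2,pl,wx)
# chute origin from base corner b1: x=+110, |y|=50
n=(xb+pl);n/=np.linalg.norm(n)
lip=(w[0]+w[1])/2;lip[2]=0
f('yaw',np.degrees(np.arctan2(n[1],n[0])),'catch',lip-.038*n)
y=(b[0]-b[1]);o=(b[0]+b[1])/2-.11*n
f('origin',o,'lip in chute frame x',(lip-o)@n,'lat',(lip-o)@np.array([-n[1],n[0],0]),'pad',(sum(p)/4-o)@n,(sum(p)/4-o)@np.array([-n[1],n[0],0]))
E
```

```text
[0.5588 0.1757 0.008 ] [0.4714 0.1319 0.008 ] [ 0.5366 -0.0068  0.008 ] 0.0977 0.1532Traceback (most recent call last):
  File "<stdin>", line 6, in <module>
  File "<stdin>", line 4, in <lambda>
    return _wrapfunc(a, 'round', decimals=decimals, out=out)
    return _wrapit(obj, method, *args, **kwds)
    result = getattr(arr, method)(*args, **kwds)
numpy._core._exceptions._UFuncNoLoopError: ufunc 'multiply' did not contain a loop with signature matching types (dtype('<U9'), dtype('float64')) -> None
```

```bash
python3 - <<'E'
from h import *
c=calibration('top')
P=lambda x,y,z:onz(c,200+(x+.5)/4-.5,145+(y+.5)/4-.5,z)
f=lambda *a:print(*[q if isinstance(q,str) else np.round(q,4) for q in a])
b=[P(38,168,.008),P(92,287,.008),P(285,203,.008)]
w=[P(296,72,.082),P(318,127,.082)];f('lip walls',*w,np.linalg.norm(w[0]-w[1]),(w[0]+w[1])/2)
p=[P(60,123,.177),P(120,105,.167),P(140,162,.167),P(80,187,.177)];f('pad',*p,sum(p)/4,np.linalg.norm(p[0]-p[3]),np.linalg.norm(p[0]-p[1]))
xb=b[1]-b[2];xb/=np.linalg.norm(xb)
yb=b[0]-b[1];yb/=np.linalg.norm(yb);xb2=np.array([yb[1],-yb[0],0]);xb2*=np.sign(xb2@xb)
lip=(w[0]+w[1])/2;lip[2]=0
pl=sum(p)/4-lip;pl[2]=0;pl/=np.linalg.norm(pl)
f('dirs',xb,xb2,pl)
n=(xb+pl);n/=np.linalg.norm(n);l=np.array([-n[1],n[0],0])
f('yaw',np.degrees(np.arctan2(n[1],n[0])),'catch',lip-.038*n)
o=(b[0]+b[1])/2-.11*n
f('origin',o,'lip',(lip-o)@n,(lip-o)@l,'pad',(sum(p)/4-o)@n,(sum(p)/4-o)@l)
E
```

```text
lip walls [ 0.6152 -0.0143  0.082 ] [ 0.5764 -0.0304  0.082 ] 0.042 [ 0.5958 -0.0223  0.082 ]
pad [0.553  0.1316 0.177 ] [0.568  0.0954 0.167 ] [0.5311 0.0811 0.167 ] [0.5121 0.117  0.177 ] [0.541  0.1063 0.172 ] 0.0434 0.0404
dirs [-0.4253  0.905   0.    ] [-0.4478  0.8941 -0.    ] [-0.392  0.92   0.   ]
yaw 114.1249 catch [ 0.6114 -0.057   0.    ]
origin [0.5601 0.0534 0.008 ] lip -0.0838 -0.0017 pad 0.056 -0.0043
```

```bash
python3 - <<'E'
from h import *
c=calibration('top');s=calibration('scene')
for a,b in [((715,390),(320,147)),((737,435),(337,125)),((775,340),(281,131)),((512,277),(325,295))]:
    print(tri([ray(c,a[0]/1.4,a[1]/1.4),ray(s,b[0]/1.4,b[1]/1.4)]).round(3))
E
```

```text
[ 0.316 -0.528  0.3  ]
[ 0.253 -0.528  0.346]
[ 0.39  -0.594  0.345]
[ 0.53  -0.278  0.034]
```

>>> apply_moves([
  {"translation": [0.0,0.05,0.0],"turn": [0,0,0],"hand": 0.06},
  {"translation": [0.0,0.05,0.0],"turn": [0,0,0.0],"hand": 0.06},
  {"translation": [0.0,0.05,0.0],"turn": [0,0,0.0],"hand": 0.06},
  {"translation": [0.0,0.05,0.0],"turn": [0,0,0.0],"hand": 0.06},
  {"translation": [0.0,0.05,0.0],"turn": [0,0,0.0],"hand": 0.06},
])

```text
time: 0.6
ee_pos: [0.1932, -0.3437, 0.2291]
eef_rot: [0.988, 0.156, -0.002, -0.005]
ft_force: [1.3, 0.5, 1.7]
width: 0.0616
```

>>> apply_moves([
  {"translation": [0.045,0.02,0.0],"turn": [0,0,0.14],"hand": 0.06},
  {"translation": [0.048,0.01,0.0],"turn": [0,0,0.14],"hand": 0.06},
  {"translation": [0.049,0.0,0.0],"turn": [0,0,0.14],"hand": 0.06},
  {"translation": [0.049,0.0,0.0],"turn": [0,0,0.14],"hand": 0.06},
  {"translation": [0.049,0.0,0.0],"turn": [0,0,0.14],"hand": 0.06},
])

```text
time: 1.1
ee_pos: [0.4329, -0.3062, 0.2298]
eef_rot: [0.87, 0.493, -0.004, -0.001]
ft_force: [0.4, -0.7, 0.8]
width: 0.06
```

>>> apply_moves([
  {"translation": [0.035,-0.02,0.0],"turn": [0,0,0.14],"hand": 0.06},
  {"translation": [0.02,-0.025,-0.02],"turn": [0,0,0.06],"hand": 0.06},
  {"translation": [0.01,0,-0.03],"turn": [0,0,0],"hand": 0.06},
])

```text
time: 1.4
ee_pos: [0.5075, -0.3503, 0.1809]
eef_rot: [0.81, 0.586, -0.002, 0.002]
ft_force: [-1.6, -0.5, -0.2]
width: 0.06
```

```bash
python3 - <<'E'
from h import *
from scipy.spatial.transform import Rotation as R
im=camera('wrist');c=calibration('wrist');save('pics/w1.png',im)
s=readout.read_state();r=R.from_quat(s['eef_rot']);print(s['ee_pos'],r.as_matrix()[:,1:].round(3))
print(proj(c,[.531,-.276,.038]))
E
```

```text
[ 0.50672409 -0.34674571  0.17477072] [[ 0.95  -0.006]
 [-0.313  0.   ]
 [-0.006 -1.   ]]
(np.float64(283.64619805167473), np.float64(110.79222180739349))
```

View pics/w1.png

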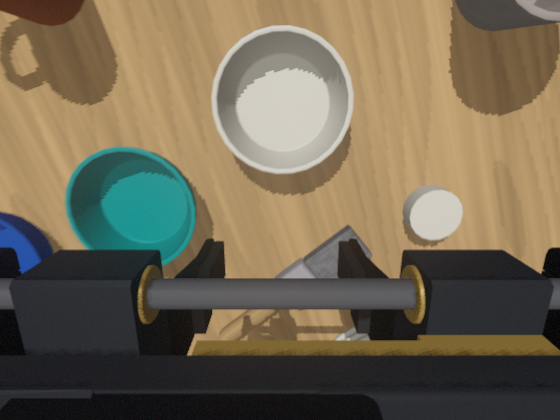

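The wrist view shows the white dish's rim centred at (283,100), turquoise dish at left, and brush head corners (355,230)–(335,255) near the fingers' landing area. I'll measure those.

```bash
python3 - <<'E'
from h import *
c=calibration('wrist');s=readout.read_state();print(s['ee_pos'])
for n,u,v,z in [('dish',283,100,.038),('rimleft',212,100,.038),('rimright',354,100,.038),('rimfront',283,173,.038),('brush',350,227,.015),('brush',372,255,.015),('brush',275,275,.015),('stone',434,215,.02),('turqR',196,210,.038)]:
    print(n,onz(c,u,v,z).round(4))
E
```

```text
[ 0.50672409 -0.34674571  0.17477072]
dish [ 0.5331 -0.2678  0.038 ]
rimleft [ 0.4783 -0.2497  0.038 ]
rimright [ 0.5878 -0.2858  0.038 ]
rimfront [ 0.5144 -0.3249  0.038 ]
brush [ 0.5586 -0.4003  0.015 ]
brush [ 0.5718 -0.4359  0.015 ]
brush [ 0.4725 -0.4269  0.015 ]
stone [ 0.6369 -0.4112  0.02  ]
turqR [ 0.4303 -0.3325  0.038 ]
```

>>> apply_moves([
  {"translation": [-0.003,-0.001,-0.045],"turn": [0,0,-0.035],"hand": 0.06},
  {"translation": [0,0,-0.045],"turn": [0,0,0],"hand": 0.06},
  {"translation": [0,0,-0.035],"turn": [0,0,0],"hand": 0.06},
  {"translation": [0,0,-0.014],"turn": [0,0,0],"hand": 0.06},
  {"translation": [0,0,0],"turn": [0,0,0],"hand": 0.06},
])

```text
time: 1.95
ee_pos: [0.502, -0.3456, 0.0328]
eef_rot: [0.821, 0.571, -0.003, -0.004]
ft_force: [0.1, -0.1, 0.4]
width: 0.0602
```

>>> apply_moves([
  {"translation": [0.0036,0.0094,0],"turn": [0,0,0],"hand": 0.06},
  {"translation": [0.0036,0.0094,0],"turn": [0,0,0],"hand": 0.06},
  {"translation": [0.0036,0.0094,0],"turn": [0,0,0],"hand": 0.06},
  {"translation": [0.0036,0.0094,0],"turn": [0,0,0],"hand": 0.06},
  {"translation": [0.0036,0.0094,0],"turn": [0,0,0],"hand": 0.06},
])

```text
time: 2.45
ee_pos: [0.524, -0.2978, 0.04]
eef_rot: [0.821, 0.571, -0.002, 0.0]
ft_force: [0.1, -0.3, -0.7]
width: 0.0603
```

>>> apply_moves([
  {"translation": [0.005,0.013,0],"turn": [0,0,0],"hand": 0.06},
  {"translation": [0.005,0.013,0],"turn": [0,0,0],"hand": 0.06},
  {"translation": [0.005,0.013,0],"turn": [0,0,0],"hand": 0.06},
  {"translation": [0.005,0.013,0],"turn": [0,0,0],"hand": 0.06},
  {"translation": [0.005,0.013,0],"turn": [0,0,0],"hand": 0.06},
])

```text
time: 2.95
ee_pos: [0.5513, -0.2265, 0.0406]
eef_rot: [0.821, 0.571, -0.001, 0.001]
ft_force: [0.1, -1.7, -1.6]
width: 0.06
```

```bash
python3 - <<'E'
from h import *
im=camera('top');save('pics/t2.png',cv2.resize(im[130:290,180:440],None,fx=3,fy=3,interpolation=cv2.INTER_CUBIC));print(readout.read_state()['ee_pos'])
E
```

```text
[ 0.55257672 -0.2230829   0.04075298]
```

View pics/t2.png

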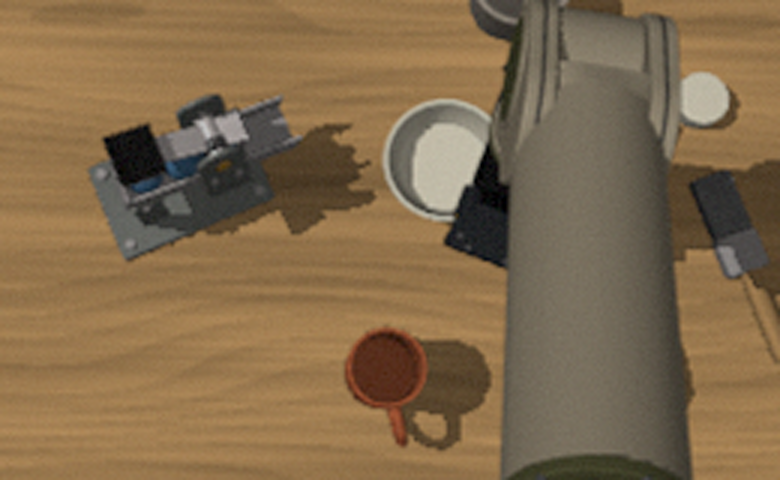

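The top view shows the dish (437,160) being pushed in line towards the spout at (290,120); the mug and brush haven't moved.

>>> apply_moves([
  {"translation": [0.004,0.012,-0.006],"turn": [0,0,0],"hand": 0.06},
  {"translation": [0.004,0.012,-0.003],"turn": [0,0,0],"hand": 0.06},
  {"translation": [0.004,0.012,-0.001],"turn": [0,0,0],"hand": 0.06},
  {"translation": [0.004,0.012,-0.001],"turn": [0,0,0],"hand": 0.06},
  {"translation": [0.004,0.012,-0.001],"turn": [0,0,0],"hand": 0.06},
])

```text
time: 3.5
ee_pos: [0.5742, -0.1639, 0.0296]
eef_rot: [0.821, 0.57, -0.002, 0.003]
ft_force: [-2.3, -5.4, 5.5]
width: 0.06
```

>>> apply_moves([
  {"translation": [0.004,0.011,0.001],"turn": [0,0,0],"hand": 0.06},
  {"translation": [0.004,0.011,0],"turn": [0,0,0],"hand": 0.06},
  {"translation": [0.004,0.011,0],"turn": [0,0,0],"hand": 0.06},
  {"translation": [0.003,0.007,0],"turn": [0,0,0],"hand": 0.06},
  {"translation": [0,0,0],"turn": [0,0,0],"hand": 0.06},
])

```text
time: 4.0
ee_pos: [0.5905, -0.1159, 0.0298]
eef_rot: [0.82, 0.572, -0.001, 0.001]
ft_force: [0.1, -0.8, -0.3]
width: 0.0596
```

```bash
python3 - <<'E'
from h import *
im=camera('top');save('pics/t3.png',cv2.resize(im[130:240,200:390],None,fx=4,fy=4,interpolation=cv2.INTER_CUBIC));print(readout.read_state()['ee_pos'])
c=calibration('top');p=proj(c,[.611,-.057,.038]);print((np.array(p)-[200,130])*4)
E
```

```text
[ 0.59032987 -0.11651609  0.02980966]
[354.88079724 153.62129182]
```

View pics/t3.png

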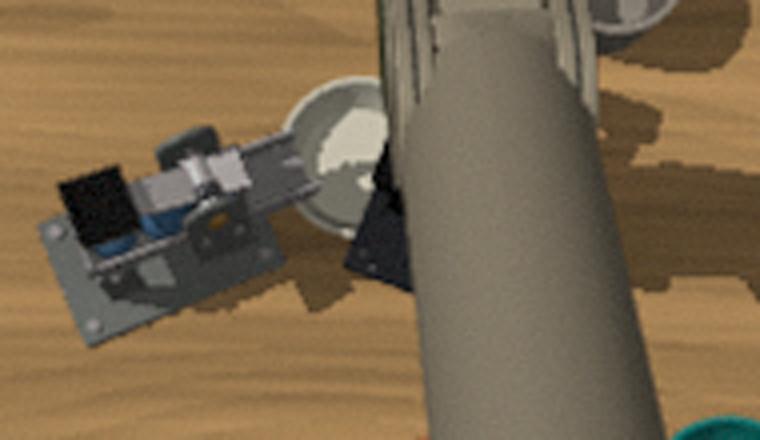

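The dish rim fits a centre at crop (362,158), and the catch point projects to (355,154), so it's about 6 mm off and good. I'll back off, lift, close the fingers and go over to the pad.

>>> apply_moves([
  {"translation": [-0.009,-0.024,0],"turn": [0,0,0],"hand": 0.06},
  {"translation": [-0.012,-0.032,0],"turn": [0,0,0],"hand": 0.06},
  {"translation": [0,-0.01,0.045],"turn": [0,0,0],"hand": 0.06},
  {"translation": [0,0,0.05],"turn": [0,0,0],"hand": 0.03},
  {"translation": [0,0,0.05],"turn": [0,0,0],"hand": 0.0},
])

```text
time: 4.55
ee_pos: [0.5625, -0.1848, 0.171]
eef_rot: [0.821, 0.571, -0.005, -0.005]
ft_force: [1.1, -0.8, -0.2]
width: 0.0505
```

>>> apply_moves([
  {"translation": [0,0,0.05],"turn": [0,0,0.14],"hand": 0.0},
  {"translation": [0,0.02,0.045],"turn": [0,0,0.14],"hand": 0.0},
  {"translation": [0,0.045,0.01],"turn": [0,0,0.14],"hand": 0.0},
  {"translation": [0,0.049,0],"turn": [0,0,0.14],"hand": 0.0},
  {"translation": [0,0.049,0],"turn": [0,0,0.14],"hand": 0.0},
])

```text
time: 5.05
ee_pos: [0.563, -0.0295, 0.2876]
eef_rot: [0.574, 0.819, -0.003, 0.004]
ft_force: [0.9, 0.9, -0.9]
width: 0.0118
```

>>> apply_moves([
  {"translation": [-0.01,0.048,0],"turn": [0,0,0.05],"hand": 0.0},
  {"translation": [-0.007,0.045,-0.01],"turn": [0,0,0.02],"hand": 0.0},
  {"translation": [-0.005,0.025,-0.02],"turn": [0,0,0],"hand": 0.0},
  {"translation": [0,0.01,-0.02],"turn": [0,0,0],"hand": 0.0},
  {"translation": [0,0,0],"turn": [0,0,0],"hand": 0.0},
])

```text
time: 5.55
ee_pos: [0.5384, 0.1105, 0.2389]
eef_rot: [0.537, 0.843, -0.001, 0.006]
ft_force: [-0.3, -1.5, 0.2]
width: 0.0005
```

```bash
python3 - <<'E'
from h import *
a=camera('wrist');s=camera('scene');c=calibration('wrist')
print(readout.read_state()['ee_pos'],readout.read_state()['eef_rot'],[proj(c,p) for p in ([.541,.106,.172],[.611,-.057,.038])])
b=cv2.resize(s[200:300,200:360],None,fx=2.5,fy=2.5,interpolation=cv2.INTER_CUBIC)
im=np.zeros((420,800,3),np.uint8);im[:,:400]=cv2.resize(a,(400,300)) [0:1].repeat(420,0)*0
im[:300,:400]=cv2.resize(a,(400,300));im[:250,400:]=b;save('pics/w2.png',im)
E
```

```text
[0.53996089 0.10868554 0.24128787] [ 5.38529226e-01  8.42576916e-01 -2.68119536e-05  7.10017964e-03] [(np.float64(279.4717292911889), np.float64(227.6277345028394)), (np.float64(275.30841191079327), np.float64(324.2993149853233))]
```

View pics/w2.png

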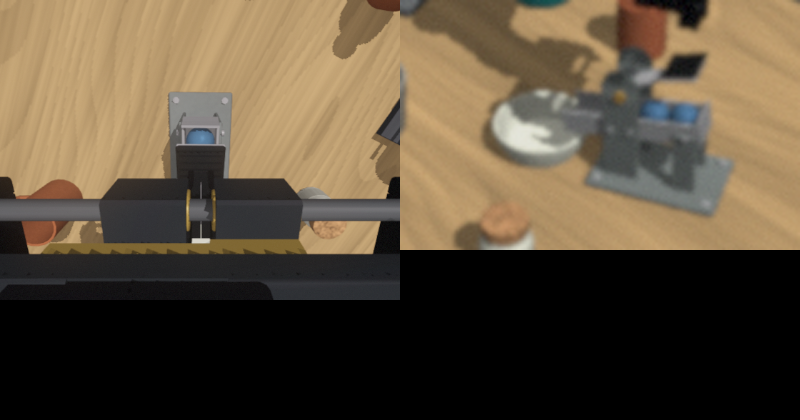

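The wrist view shows the pad (201,160) dead ahead of the closed fingertips and aligned with them. The scene crop shows the dish under the spout.

>>> apply_moves([
  {"translation": [0.001,-0.002,-0.025],"turn": [0,0,0],"hand": 0.0},
  {"translation": [0,0,-0.02],"turn": [0,0,0],"hand": 0.0},
  {"translation": [0,0,-0.008],"turn": [0,0,0],"hand": 0.0},
  {"translation": [0,0,-0.006],"turn": [0,0,0],"hand": 0.0},
])

```text
time: 6.05
ee_pos: [0.5454, 0.101, 0.1864]
eef_rot: [0.542, 0.84, 0.002, 0.011]
ft_force: [-0.5, 1.2, 2.8]
width: 0.0004
```

>>> apply_moves([
  {"translation": [-0.001,0.003,-0.01],"turn": [0,0,0],"hand": 0.0},
  {"translation": [-0.001,0.003,-0.01],"turn": [0,0,0],"hand": 0.0},
  {"translation": [-0.001,0.003,-0.01],"turn": [0,0,0],"hand": 0.0},
])

```text
time: 6.35
ee_pos: [0.5437, 0.1097, 0.1575]
eef_rot: [0.543, 0.839, 0.003, 0.012]
ft_force: [-2.3, -1.9, 3.7]
width: 0.0004
```

>>> apply_moves([
  {"translation": [-0.002,0.003,-0.007],"turn": [0,0,0],"hand": 0.0},
  {"translation": [-0.002,0.002,-0.006],"turn": [0,0,0],"hand": 0.0},
  {"translation": [0,0,-0.001],"turn": [0,0,0],"hand": 0.0},
])

```text
time: 6.65
ee_pos: [0.5419, 0.1139, 0.1462]
eef_rot: [0.544, 0.839, 0.003, 0.016]
ft_force: [-14.9, -4.4, 28.1]
width: 0.0005
```

>>> apply_moves([
  {"translation": [0,0,0.001],"turn": [0,0,0],"hand": 0.0},
  {"translation": [0,0,0],"turn": [0,0,0],"hand": 0.0},
  {"translation": [0,0,0],"turn": [0,0,0],"hand": 0.0},
  {"translation": [0,0,0],"turn": [0,0,0],"hand": 0.0},
  {"translation": [0,0,0],"turn": [0,0,0],"hand": 0.0},
])

```text
time: 7.15
ee_pos: [0.5417, 0.1141, 0.1482]
eef_rot: [0.544, 0.839, 0.002, 0.017]
ft_force: [-0.5, -1.0, 4.1]
width: 0.0006
```

>>> apply_moves([
  {"translation": [0,0,0],"turn": [0,0,0],"hand": 0.0},
  {"translation": [0,0,0],"turn": [0,0,0],"hand": 0.0},
  {"translation": [0,0,0],"turn": [0,0,0],"hand": 0.0},
  {"translation": [0,0,0],"turn": [0,0,0],"hand": 0.0},
  {"translation": [0,0,0],"turn": [0,0,0],"hand": 0.0},
])

```text
time: 7.65
ee_pos: [0.5417, 0.1141, 0.1478]
eef_rot: [0.544, 0.839, 0.002, 0.017]
ft_force: [-1.1, -0.8, 4.6]
width: 0.0003
```

```bash
python3 - <<'E'
from h import *
s=camera('scene');t=camera('top')
b=cv2.resize(s[200:300,200:360],None,fx=2.5,fy=2.5,interpolation=cv2.INTER_CUBIC)
d=cv2.resize(t[130:230,200:360],None,fx=2.5,fy=2.5,interpolation=cv2.INTER_CUBIC)
save('pics/p3.png',np.hstack([b,d]));print(readout.read_state()['ft_force'],readout.read_state()['ee_pos'])
E
```

```text
[-0.88627554 -1.52473957  4.25499977] [0.54169755 0.11412933 0.14782471]
```

View pics/p3.png

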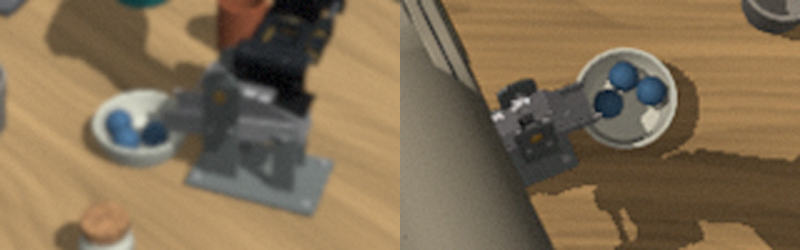

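All three balls are in the dish: (623,75), (651,90) and (608,103) in the top crop. I'll hold a bit longer, then raise slowly.

>>> apply_moves([
  {"translation": [0,0,0],"turn": [0,0,0],"hand": 0.0},
  {"translation": [0.001,-0.002,0.008],"turn": [0,0,0],"hand": 0.0},
  {"translation": [0.001,-0.003,0.01],"turn": [0,0,0],"hand": 0.0},
  {"translation": [0.001,-0.003,0.01],"turn": [0,0,0],"hand": 0.0},
  {"translation": [0,0,0.012],"turn": [0,0,0],"hand": 0.0},
])

```text
time: 8.25
ee_pos: [0.5444, 0.1061, 0.1897]
eef_rot: [0.543, 0.839, 0.002, 0.016]
ft_force: [0.9, -1.4, -0.1]
width: 0.0006
```

>>> apply_moves([
  {"translation": [0,0,0.02],"turn": [0,0,0],"hand": 0.0},
  {"translation": [0,0,0.04],"turn": [0,0,0],"hand": 0.0},
  {"translation": [0,0,0.045],"turn": [0,0,0],"hand": 0.0},
  {"translation": [0,0.04,0.02],"turn": [0,0,0],"hand": 0.0},
  {"translation": [0,0.04,0],"turn": [0,0,0],"hand": 0.0},
])

```text
time: 8.75
ee_pos: [0.5444, 0.1804, 0.3244]
eef_rot: [0.548, 0.836, 0.002, 0.017]
ft_force: [1.4, 0.4, -0.3]
width: 0.0004
```

>>> apply_moves([
  {"translation": [0,0.04,0],"turn": [0,0,0],"hand": 0.0},
  {"translation": [0,0.02,0],"turn": [0,0,0],"hand": 0.0},
  {"translation": [0,0,0],"turn": [0,0,0],"hand": 0.0},
  {"translation": [0,0,0],"turn": [0,0,0],"hand": 0.0},
  {"translation": [0,0,0],"turn": [0,0,0],"hand": 0.0},
])

```text
time: 9.25
ee_pos: [0.5424, 0.2465, 0.3288]
eef_rot: [0.546, 0.837, 0.004, 0.017]
ft_force: [-0.1, 0.6, 0.1]
width: 0.0005
```

```bash
python3 - <<'E'
from h import *
s=camera('scene');t=camera('top')
b=cv2.resize(s[200:300,200:360],None,fx=2.5,fy=2.5,interpolation=cv2.INTER_CUBIC)
d=cv2.resize(t[130:230,200:360],None,fx=2.5,fy=2.5,interpolation=cv2.INTER_CUBIC)
im=np.vstack([np.hstack([b,d]),cv2.resize(t,(440,330)).repeat(1,0) if 0 else np.hstack([cv2.resize(t,(400,300)),cv2.resize(s,(400,300))])])
save('pics/p4.png',im)
def blue(t):
    h=cv2.cvtColor(t,cv2.COLOR_RGB2HSV);return cv2.inRange(h,(100,80,30),(125,255,255))[150:200,260:320]
u=camera('top');print('blue px diff',np.count_nonzero(blue(t)!=blue(u)),np.count_nonzero(blue(t)))
print(readout.read_state()['ft_force'],readout.read_state()['ee_pos'])
E
```

```text
blue px diff 2 295
[-0.50774077 -0.42366862  0.32208975] [0.54272201 0.24601777 0.32869735]
```

View pics/p4.png

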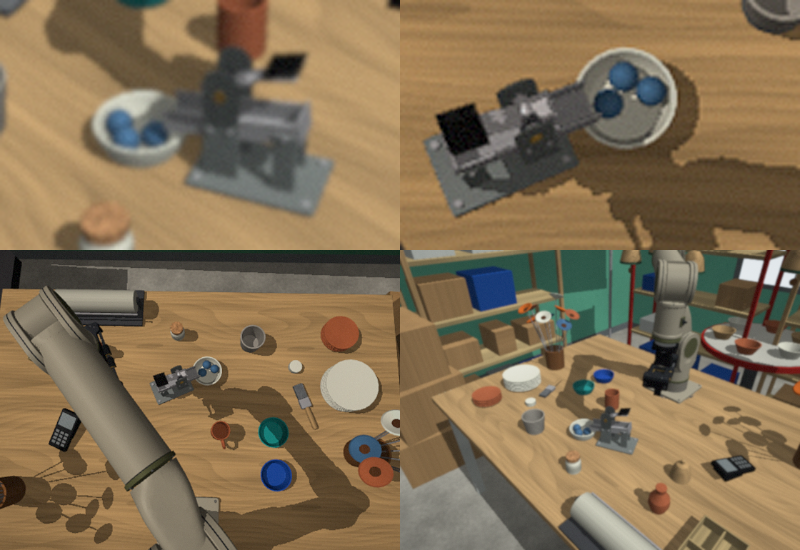

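The balls rest in the dish at (623,75), (651,90) and (608,103), the pad is back up, and the bystanders stand where they were. The hand is clear of everything, so I'm handing in.

```bash
python3 -c "from bench import order; print(order.close_job())"
```

```text
the job is handed in; nothing more can be done
None
```

The job is handed in, at about 9.4 s on the robot's clock. All three balls are in the white dish under the spout; the hand-in itself gave no verdict.

- **Dish:** I pushed it along the counter with two fingertips to about 6 mm from my estimate of the catch point. It still stood upright under the spout in the last pictures.
- **Lever:** I pressed the pad down to its stop and held it for about 1 s, until the pictures showed all three balls in the dish. The force touched 28 N for a moment at the stop, then settled at about 4 N. I then let the lever rise gently, and the pad is back up.
- **Last checks:** The balls did not move between two pictures taken one after the other. No bystander looked shifted, by eye only, and some were partly hidden by the arm. The hand is about 0.14 m from the pad, with no force on it.
- **Disagreements:** The top and wrist cameras placed the dish 4–8 mm apart, so I used a value between them. While pushing, the tool rose about 8 mm above the height I set; I corrected it and it did no harm.

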